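Wipe and cap the setting pedestal, take the outer lid off

TASK

With the scraper block, wipe the three metal chips off the face of the round pedestal without fingering them, and leave the scraper on the table. Carry the nested lids by the inner lid's post, lower them gently over the pedestal until the inner lid is fully seated, and let go. Then lift the outer lid alone by its collar, straight up off the post with the inner lid left undisturbed, and finish still holding it level, clear above the post; leave the other tools alone.

Things in the scene. Friction and masses are not known exactly. Their poses are not given: they have to be found in the camera images.
- pedestal: fixed round steel pedestal on the table: base flange 124 mm across, 8 high; narrower waist; head 96 mm across with a flat level face 50 mm above the table, edge bevelled 3 mm. Origin: centre of its underside, on the table; z up; round, so its yaw does not matter.
- pedestal_face (a point): the middle of the pedestal's flat top face, 50 mm above the table.
- inner_lid: loose steel cap, 250 g, open below: 109 mm outside, 103 inside (3.5 mm play on the pedestal head), 14 high with a 4 mm top, so its skirt reaches 10 mm down over the head. A round post 24 mm across rises from its middle to 74 mm above the rim. Origin: centre of its lower rim; z up. Starts on the table, outer lid nested on it; seated, its origin is 40 mm above the table.
- inner_seat (a point): centre of the underside of the inner lid's top, 10 mm above its lower rim; it meets the pedestal's face when the lid is seated.
- outer_lid: loose aluminium cap, 200 g, resting on the inner lid: 121 mm outside, 14 high; round collar 44 mm across, from 14 to 42 mm above its rim, with a 31 mm hole. The inner post stands 28 mm proud of the collar, 3.5 mm play: lifting the post carries both lids, lifting the collar only this one. Origin: centre of its lower rim, nested 4 mm above the inner lid's; z up.
- scraper: loose block, 140 g, standing on the table: black rubber foot 110 mm long (its x), 24 wide (its y), 16 high; above it a wooden grip bar 80 long, 18 wide, from 16 to 52 mm high. Origin: centre of its underside; z up. Lids and scraper start on opposite sides of the pedestal; which is left or right varies.
- chip0: brass metal chip, a small thick C-shaped curl about 19 x 10 mm and 9 mm high, 10 g. Starts lying on the pedestal's face, within 25 mm of its middle. Origin: centre of its underside.
- chip1: brass metal chip, a small thick C-shaped curl about 19 x 10 mm and 9 mm high, 10 g. Starts lying on the pedestal's face, within 25 mm of its middle. Origin: centre of its underside.
- chip2: brass metal chip, a small thick C-shaped curl about 19 x 10 mm and 9 mm high, 10 g. Starts lying on the pedestal's face, within 25 mm of its middle. Origin: centre of its underside.
- holder: bystander: dark steel tool holder standing upright on the table, 60 mm across, 95 mm tall. Origin: centre of its underside.
- collet_nut: bystander: dark steel ring nut lying flat, 48 mm across, 22 mm high. Origin: centre of its underside.
- wrench: bystander: steel wrench 160 mm long lying on the table. Origin: on the table under its middle.
Not all that is in view belongs to the job. Leave any pink look-alike of the outer_lid alone.

How it is judged:
On the way, in this order (a step that is already met when the one before it is completed fails the run):
1. all three chips are off the pedestal's face while the scraper is held (height (world z) of each of chip0, chip1, chip2 below 0.035 m and contact force between the fingers and scraper above 0.5 N), for 0.1 s.
2. the inner lid sits fully on the pedestal with the outer lid still nested on it, and the scraper is let go on the table (z of inner_seat in the frame of pedestal_face between -0.003 and 0.003 m and horizontal distance between inner_seat and pedestal_face below 0.006 m and angle between inner_lid's own z axis and vertical below 0.05 rad and z of outer_lid in the frame of inner_lid below 0.01 m and height (world z) of scraper below 0.03 m and contact force between the fingers and scraper below 0.1 N), for 0.2 s.
At the end, for the whole second after the job is handed in: Fingers hold the outer lid still, level to 10 deg, over the post: rim 76 mm or more above the inner lid's rim, within 50 mm sideways, not touching it. Inner lid on the pedestal within 3 mm height, 6 mm centring, 3 deg, untouched. Chips below 35 mm; scraper on the table (below 30 mm), released (z of inner_seat in the frame of pedestal_face between -0.003 and 0.003 m and horizontal distance between inner_seat and pedestal_face below 0.006 m and angle between inner_lid's own z axis and vertical below 0.05 rad and height (world z) of each of chip0, chip1, chip2 below 0.035 m and contact force between the fingers and outer_lid above 1 N and z of outer_lid in the frame of inner_lid above 0.076 m and horizontal distance between outer_lid and inner_lid below 0.05 m and angle between outer_lid's own z axis and vertical below 0.17 rad and contact force between each of outer_lid, the fingers and inner_lid below 0.05 N and linear speed of outer_lid below 0.03 m/s and linear speed of each of inner_lid, scraper below 0.02 m/s and height (world z) of scraper below 0.03 m and contact force between the fingers and scraper below 0.1 N); the arm keeps its last pose, push and grip.
It fails at once if a finger touches a chip (contact force between the fingers and chip0 above 0.5 N or contact force between the fingers and chip1 above 0.5 N or contact force between the fingers and chip2 above 0.5 N).
It fails at once if the outer lid comes off the inner lid while the inner lid is not seated on the pedestal (apart too early, or the inner lid disturbed) (distance between outer_lid and inner_lid above 0.02 m and not (z of inner_seat in the frame of pedestal_face between -0.003 and 0.003 m and horizontal distance between inner_seat and pedestal_face below 0.006 m and angle between inner_lid's own z axis and vertical below 0.05 rad)).
It fails at once if the lids are dropped: the inner lid moves faster than 0.35 m/s with no finger on it (contact force between the fingers and inner_lid below 0.05 N and linear speed of inner_lid above 0.35 m/s).
It fails at once if a bystander is moved more than 30 mm (distance of any of holder, collet_nut, wrench from where it was at the start of the episode above 0.03 m).
It also fails if it takes over 67 s, if anything falls off the work surface, if the arm or the gripper's body presses on something with over 40 N, if the wrist force passes 120 N, or if a joint passes its speed limit or range.

ROBOT

A 7-joint arm with a two-finger parallel gripper is mounted at the origin on the work surface. World frame = base frame: x ahead of the robot, y to its left, z up, the work surface at z = 0. Lengths are in m, angles in rad, forces in N, time in s.
With the tool pointing down it reaches from about 0.4 to 0.875 m from the base axis. Payload 4.4 kg.
Tool frame: the origin (TCP) lies midway between the tips of the shut fingers; the grasp point (between the pads) lies 19 mm behind it; x points along the fingers, z is the direction in which the jaws open and shut, and the axes are right-handed (so a half turn about x gives the same grasp; the last joint's range is limited). The gripper opens to 85 mm and grips with 20 to 120 N. Pads are 22 mm wide; open, the fingers measure 114 mm over their backs; the gripper's body (76 mm by 85 mm) begins 54 mm behind the grasp point. The pads swing forward as they close: fully open they stand 13 mm farther back than shut.
Start: joints at [-1.267, 0.628, 0.038, 1.517, -0.027, 0.996, -0.02], TCP at [0.235, 0.606, 0.231] pointing down, gripper open.
Joint ranges: [-3.06, 3.06], [-0.37, 2.12], [-1.25, 1.32], [0.18, 2.47], [-1.1, 4.24], [0.23, 1.98], [-2.94, 2.94]. Speed limits (rad/s): [2.57, 2.57, 3.14, 3.14, 3.14, 3.14, 3.14].

INTERFACE

Orientations are given as a unit quaternion [w, x, y, z].
In Python, from station import env, cams, finder gives the robot as it stands.
- The arm moves only by the tool apply_moves, never from a script. Its argument "commands" is a list that holds one entry, the list of rows, each a list of 5 numbers: the opening in per cent of the stroke, from 0 (shut) to 100 (fully open), then the shift along the tool's x, y, z in m, then the turn about the tool's x in rad. A call has 1 to 12 rows; each row is the pose to reach, as a shift and turn from the pose measured when the call began, along the tool's axes at that moment; what a row does not reach only later rows make up. A row lasts 1/8 s, in which the tool goes at most 62.5 mm and 10.7 degrees, less where a joint would pass 70% of its speed; a pose out of reach is approached as far as the arm can. A call with a gripper value outside its range is refused whole. The fingers move at their own pace and stop on an object; "grip_force" is the grip in N (left out, the last holds). Time passes only in rows, so rows that repeat a pose let the fingers close. It gives the time, the measured TCP pose, the force and the opening at its end, in the units of the state.
- env.read_state(): the state, without advancing time (a new reading comes with each control period).
- cams.snapshot(name): name is "scene" or "top" or "wrist"; returns a dict with "image" (420x560x3 uint8, red, green, blue), "intrinsics" (3x3 intrinsics, pixels), "dist" ([k1, k2, p1, p2, k3] as OpenCV has them; the pictures are not rectified), "R" (3x3) and "t" (3): a world point X has camera coordinates R X + t. Camera axes: x right, y down, z forward; pixel columns grow to the right and rows downward; lengths in m; the calibration is good to about 2 mm. A picture is of the moment at which its call begins. There is no depth.
- env.sign_off(): hands the job in, once; it reports no verdict.
Trained networks look in a picture, given as the dict that the camera call returned (one of the last four; its "shot" number tells which), for a name from the list of things; names that differ only in an ending like _2 or _b are one class to them, and where a whole thing is asked for, a point or a joint stands for the part that bears it (a point fixed in the world has none). Each returns a list of dicts, best first, with "score" (0 to 1); they miss things now and then, are a little off and sometimes report something else, mostly with a low value. They report only what shows in the picture. A call takes as long as a camera call. They do not tell look-alikes from the thing itself.
- finder.regions_of(name, picture): "region" (420x560 bool, what is visible of it) and "at" ([column, row] in pixels, amid what is visible of it).
The state is a dict: "clock": time; "joint_pos": joint angles; "dq": joint speeds; "joint_efforts": joint torques, N m; "tcp_pos": TCP position; "eef_rot": TCP orientation; "ft_force": force on the tool from outside, world axes, zero at the start; "torque": the same for the moment, N m; "opening": finger opening in m.
Only numpy, scipy, OpenCV 4.12 (cv2) and the standard library are available. Lean on these libraries where they do the work, as an engineer would, in place of code of your own. Each camera call takes 0.05 s, during which the arm holds its last target.

## Working session

There is one attempt and no reset: what is moved stays moved. The work goes in short steps, Python scripts to look and compute and a tool call to move; the robot and the scene stay as the last step left them, time stands still between calls to the robot, and variables do not carry over. Pictures are saved under pics/ and viewed, and the job is handed in when it is done.

Besides the shell and the picture viewer there is one more tool, called after "Call:" as name(argument=value, ...) on one line, values as JSON. apply_moves: Moves the arm, as the interface text tells. Its arguments: {"type":"object","properties":{"commands":{"type":"array","items":{"type":"array","items":{"type":"array","items":{"type":"number"}}}},"grip_force":{"type":"number"}},"required":["commands"]}

```bash
ls; mkdir -p pics; cat > h.py <<'E'
import numpy as np, cv2
from station import env, cams, finder
def save(s,n): cv2.imwrite(f'pics/{n}.png', cv2.cvtColor(s['image'],cv2.COLOR_RGB2BGR))
def ray(s,px):
    u=cv2.undistortPoints(np.array([[px]],float),np.array(s['intrinsics']),np.array(s['dist']))[0,0]
    R=np.array(s['R']);t=np.array(s['t'])
    c=-R.T@t; d=R.T@np.array([u[0],u[1],1]); return c,d/np.linalg.norm(d)
def atz(s,px,z):
    c,d=ray(s,px); return c+d*(z-c[2])/d[2]
def tri(obs):
    A=np.zeros((3,3));b=np.zeros(3)
    for s,p in obs:
        c,d=ray(s,p);P=np.eye(3)-np.outer(d,d);A+=P;b+=P@c
    X=np.linalg.solve(A,b)
    res=[np.linalg.norm((np.eye(3)-np.outer(ray(s,p)[1],ray(s,p)[1]))@(X-ray(s,p)[0])) for s,p in obs]
    return X,res
def proj(s,X):
    R=np.array(s['R']);t=np.array(s['t'])
    return cv2.projectPoints(np.array(X,float).reshape(-1,3),cv2.Rodrigues(R)[0],t,np.array(s['intrinsics']),np.array(s['dist']))[0][:,0]
E
python3 - <<'E'
from h import *
st=env.read_state(); print(st)
for n in ['scene','top','wrist']:
    s=cams.snapshot(n); save(s,n+'0'); c=-np.array(s['R']).T@np.array(s['t']); print(n,c)
    for o in ['pedestal','inner_lid','outer_lid','scraper','chip0','holder','collet_nut','wrench']:
        for r in finder.regions_of(o,s)[:4]:
            print(n,o,round(r['score'],2),np.round(r['at']),r['region'].sum(), np.round(atz(s,r['at'],0.03),3))
E
```

```text
pics
{'clock': 0.0, 'joint_pos': array([-1.26680686,  0.62935281,  0.03841595,  1.51840557, -0.02696595,
        0.99627847, -0.02000841]), 'dq': array([ 3.86062944e-04,  1.74755304e-03,  9.27212787e-04,  1.89332507e-03,
       -2.38897797e-04, -6.23958659e-05,  3.18040524e-04]), 'joint_efforts': array([ 5.89971605e-04, -5.63409805e+01,  1.22685079e+00, -1.93442631e+01,
        1.11473768e-02,  1.06228862e-02, -3.82620826e-06]), 'tcp_pos': array([0.23466004, 0.60547732, 0.23037227]), 'eef_rot': array([ 0.58283903, -0.3999614 ,  0.583947  ,  0.39916845]), 'ft_force': array([1.30314908, 0.36482131, 0.4559949 ]), 'torque': array([0.07173296, 0.00882727, 0.03142357]), 'opening': 0.08517787204313727}
scene [ 0.97712432 -0.39794909  0.88060744]
scene pedestal 0.81 [318. 235.] 2000 [ 0.588 -0.05   0.03 ]
scene inner_lid 0.44 [221. 241.] 161 [ 0.48  -0.243  0.03 ]
scene outer_lid 0.89 [145. 326.] 2651 [ 0.571 -0.467  0.03 ]
scene outer_lid 0.87 [220. 255.] 1839 [ 0.512 -0.263  0.03 ]
scene outer_lid 0.59 [178. 205.] 1616 [ 0.337 -0.281  0.03 ]
scene scraper 0.81 [407. 162.] 739 [0.536 0.27  
[... 296 characters left out ...]
 [ 0.4247279  -0.09739502  1.23089286]
top pedestal 0.57 [250. 185.] 1912 [ 0.569 -0.024  0.03 ]
top inner_lid 0.7 [345. 213.] 124 [ 0.496 -0.252  0.03 ]
top outer_lid 0.97 [355. 287.] 1809 [ 0.318 -0.271  0.03 ]
top outer_lid 0.69 [435. 190.] 1781 [ 0.547 -0.473  0.03 ]
top outer_lid 0.67 [339. 215.] 1765 [ 0.49  -0.237  0.03 ]
top scraper 0.63 [131. 203.] 548 [0.532 0.268 0.03 ]
top holder 0.93 [144. 125.] 573 [0.723 0.237 0.03 ]
top holder 0.54 [253. 184.] 1898 [ 0.57  -0.033  0.03 ]
top collet_nut 0.64 [323. 122.] 264 [ 0.72  -0.205  0.03 ]
top wrench 0.81 [435. 256.] 551 [ 0.387 -0.466  0.03 ]
wrist [0.16111753 0.63417108 0.37505047]
wrist scraper 0.46 [130. 416.] 56 [0.506 0.252 0.03 ]
```

View pics/scene0.png

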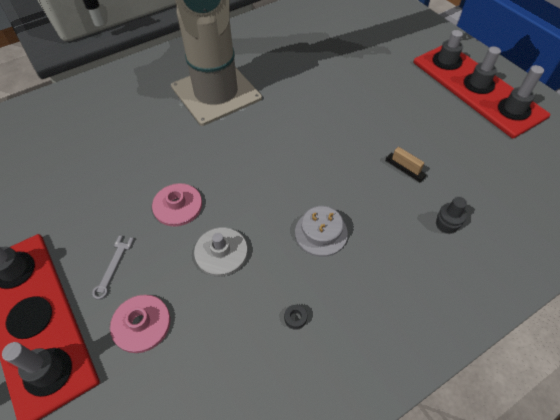

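View pics/top0.png

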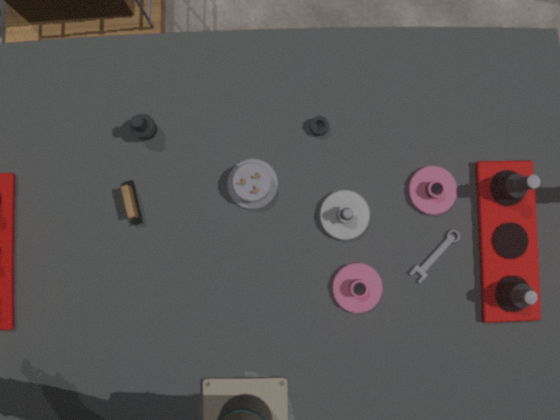

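```bash
python3 - <<'E'
import cv2
a=cv2.imread('pics/scene0.png');b=cv2.imread('pics/top0.png')
cv2.imwrite('pics/crop0.png',cv2.hconcat([cv2.resize(a[190:290,170:370],(800,400)) ])) 
x=cv2.resize(b[140:250,200:400],(400,220),interpolation=cv2.INTER_CUBIC)
cv2.imwrite('pics/crop1.png',cv2.resize(b[90:240,90:390],(800,400),interpolation=cv2.INTER_CUBIC))
E
```

```text
(no output)
```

View pics/crop0.png

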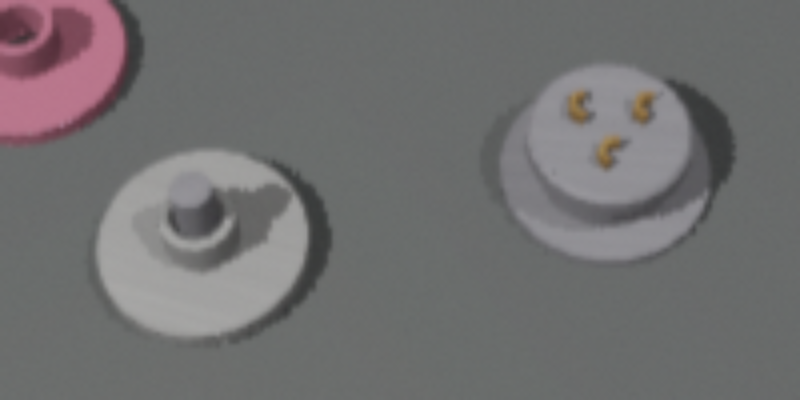

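View pics/crop1.png

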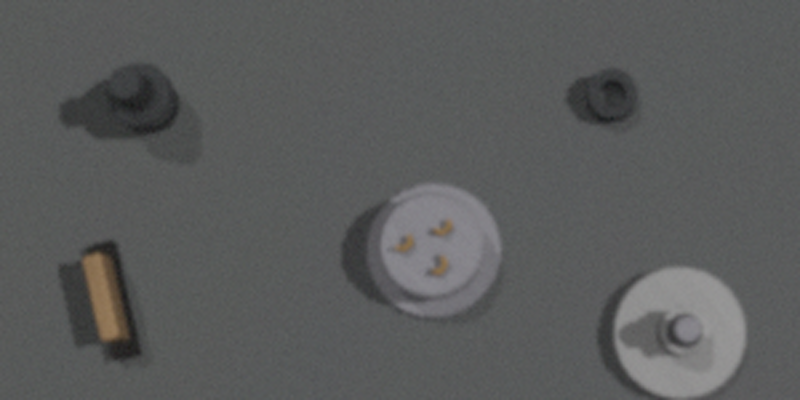

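The target is the grey lid stack at scene (220,250) / top (345,215). Two pink look-alikes must be left alone: scene (145,325) and (177,203), top (435,190) and (358,288). The red trays with black holders at the sides aren't part of the job. The chips are on the pedestal at top (253,183), and the scraper is at top (131,203).

```bash
cat >> h.py <<'E'
from scipy.spatial.transform import Rotation as Ro
def tool(st=None):
    st=st or env.read_state(); q=st['eef_rot']; return np.array(st['tcp_pos']),Ro.from_quat([q[1],q[2],q[3],q[0]]).as_matrix()
def plan(xyz,jawyaw=None):
    """shift and turn; jawyaw = world angle of tool z (mod pi)"""
    p,R=tool(); sh=R.T@(np.array(xyz)-p); turn=0
    if jawyaw is not None:
        a=np.arctan2(R[1,2],R[0,2]); d=(jawyaw-a+np.pi/2)%np.pi-np.pi/2
        turn=d*np.sign(R[2,0])
    print('tcp',np.round(p,4),'tilt deg',np.round(np.degrees(np.arccos(-R[2,0])),2),'jaw deg',np.round(np.degrees(np.arctan2(R[1,2],R[0,2])),2))
    print('shift',np.round(sh,4),'turn',round(turn,4),'alt',round(turn-np.pi*np.sign(turn),4),'joint7',round(env.read_state()['joint_pos'][6],3))
E
python3 - <<'E'
from h import *
p,R=tool(); print(R.round(3))
s=cams.snapshot('wrist'); Rc=np.array(s['R']); print('cam axes in tool (rows=x,y,z cam)',(Rc@R).round(3), 'cam pos in tool',(R.T@(-Rc.T@np.array(s['t'])-p)).round(4))
obs={}
for n in ['top','scene']:
    s=cams.snapshot(n); im=cv2.cvtColor(s['image'],cv2.COLOR_RGB2HSV)
    r=finder.regions_of('scraper',s)[0]['region'].astype(np.uint8); 
    ro=cv2.dilate(r,np.ones((5,5)))
    m=((im[...,0]<25)&(im[...,1]>90)&(im[...,2]>60)&(ro>0)).astype(np.uint8)
    ys,xs=np.nonzero(m); rect=cv2.minAreaRect(np.stack([xs,ys],1).astype(np.float32)); print(n,rect,len(xs))
    c,(w,h),a=rect; bp=cv2.boxPoints(rect); 
    e=[np.linalg.norm(bp[0]-bp[1]),np.linalg.norm(bp[1]-bp[2])]
    if e[0]>e[1]: A,B=(bp[0]+bp[3])/2,(bp[1]+bp[2])/2
    else: A,B=(bp[0]+bp[1])/2,(bp[2]+bp[3])/2
    WA,WB=atz(s,A,.045),atz(s,B,.045); d=WB-WA; print((WA+WB)/2,np.linalg.norm(d),np.degrees(np.arctan2(d[1],d[0])))
plan([0.53,0.268,0.25],np.radians(104))
E
```

```text
[[-0.    -0.932  0.361]
 [ 0.     0.361  0.932]
 [-1.     0.     0.   ]]
cam axes in tool (rows=x,y,z cam) [[ 0.001  0.001  1.   ]
 [-0.311 -0.95   0.001]
 [ 0.95  -0.311 -0.001]] cam pos in tool [-0.1437  0.079  -0.0005]
top ((129.03646850585938, 200.75320434570312), (32.98276138305664, 10.283951759338379), 76.60750579833984) 319
[0.53498219 0.26807337 0.045     ] 0.08047576257667777 -166.20908489748237
scene ((407.32696533203125, 160.7831268310547), (32.28249740600586, 13.889532089233398), 31.429563522338867) 435
[0.53962554 0.26126351 0.045     ] 0.08223215110941351 13.934287615705285
tcp [0.2349 0.6061 0.2313] tilt deg 0.0 jaw deg 68.81
shift [-0.0187 -0.3974 -0.2086] turn -0.6142 alt 2.5274 joint7 -0.02
```

Call:
apply_moves(commands=[[[100,0,-0.06,-0.03,-0.1],[100,0,-0.12,-0.06,-0.2],[100,0,-0.18,-0.09,-0.3],[100,0,-0.24,-0.12,-0.4],[100,0,-0.29,-0.15,-0.5],[100,0.01,-0.35,-0.18,-0.6],[100,0.01,-0.398,-0.208,-0.614],[100,0.01,-0.398,-0.208,-0.614],[100,0.01,-0.398,-0.208,-0.614],[100,0.01,-0.398,-0.208,-0.614]]])

```text
clock: 2.85
tcp_pos: [0.5294, 0.2706, 0.2214]
eef_rot: [0.435, -0.557, 0.434, 0.558]
ft_force: [-0.3, 0.9, -0.9]
opening: 0.0854
```

```bash
python3 - <<'E'
from h import *
s=cams.snapshot('wrist'); save(s,'w1')
for o in ['scraper']:
    for r in finder.regions_of(o,s)[:4]: print(o,r['score'],r['at'],r['region'].sum(),atz(s,r['at'],.04))
plan([0.535,0.266,0.25],np.radians(104))
E
```

```text
scraper 0.81 [271.5, 181.2] 1805 [0.52548295 0.26461341 0.04      ]
tcp [0.5295 0.2705 0.2215] tilt deg 0.06 jaw deg 104.19
shift [-0.0286 -0.0042 -0.0057] turn 0.0034 alt -3.1382 joint7 1.221
```

View pics/w1.png

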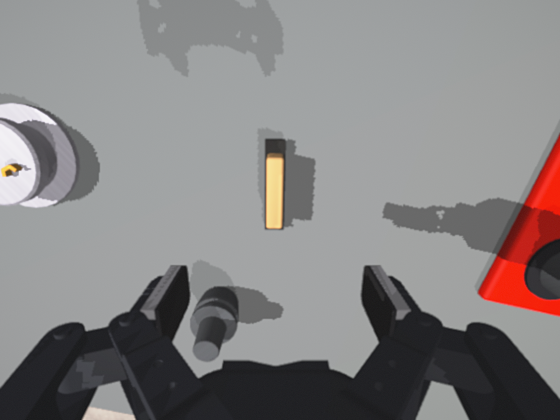

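```bash
python3 - <<'E'
from h import *
s=cams.snapshot('wrist')
cv2.imwrite('pics/w1c.png',cv2.resize(cv2.cvtColor(s['image'],cv2.COLOR_RGB2BGR)[125:245,230:330],(660,792),interpolation=cv2.INTER_CUBIC)[:600])
im=cv2.cvtColor(s['image'],cv2.COLOR_RGB2HSV)
m=((im[...,0]<30)&(im[...,1]>80)&(im[...,2]>190)); m[:, :230]=0;m[:,330:]=0; m[:125]=0;m[245:]=0
ys,xs=np.nonzero(m); print(len(xs),xs.min(),xs.max(),ys.min(),ys.max())
rect=cv2.minAreaRect(np.stack([xs,ys],1).astype(np.float32)); print(rect)
W=np.array([atz(s,p,.052) for p in cv2.boxPoints(rect)]); print(W.round(4),W.mean(0)); print(np.linalg.norm(W[0]-W[1]),np.linalg.norm(W[1]-W[2]))
for c in(0,1):
  d=W[1+c]-W[c]; print(np.degrees(np.arctan2(d[1],d[0])))
st=cams.snapshot('top')
print(proj(st,[W.mean(0)]))
E
```

```text
1132 266 282 157 228
((274.0, 192.5), (71.0, 16.0), 90.0)
[[0.4994 0.2522 0.052 ]
 [0.4953 0.2683 0.052 ]
 [0.572  0.2883 0.052 ]
 [0.5764 0.2709 0.052 ]] [0.53578633 0.26993008 0.052     ]
0.016624021557306575 0.07925016351977716
104.23197208507335
14.639520622195269
[[127.37520109 200.13200115]]
```

View pics/w1c.png

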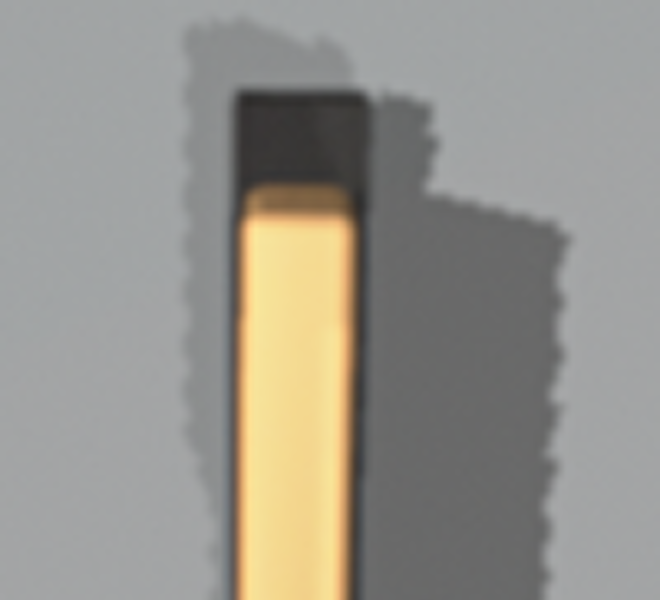

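```bash
python3 - <<'E'
from h import *
plan([0.536,0.270,0.022],np.radians(104.3))
E
```

```text
tcp [0.5299 0.2698 0.2214] tilt deg 0.03 jaw deg 104.14
shift [ 0.1994 -0.006  -0.0014] turn -0.0028 alt 3.1388 joint7 1.222
```

Call:
apply_moves(commands=[[[70,0.05,-0.006,-0.001,0],[70,0.1,-0.006,-0.001,0],[70,0.15,-0.006,-0.001,0],[70,0.18,-0.006,-0.001,0],[70,0.199,-0.006,-0.001,0],[70,0.199,-0.006,-0.001,0],[0,0.199,-0.006,-0.001,0],[0,0.199,-0.006,-0.001,0],[0,0.199,-0.006,-0.001,0],[0,0.199,-0.006,-0.001,0],[0,0.199,-0.006,-0.001,0],[0,0.199,-0.006,-0.001,0]]], grip_force=60)

```text
clock: 4.55
tcp_pos: [0.5368, 0.271, 0.0238]
eef_rot: [-0.436, 0.558, -0.434, -0.558]
ft_force: [-0.5, 0.1, 6.5]
opening: 0.0172
```

```bash
python3 - <<'E'
from h import *
p,R=tool(); print(p)
for n in ['top','scene']:
    s=cams.snapshot(n)
    for r in finder.regions_of('pedestal',s)[:1]:
        save(s,n+'2'); m=r['region']; cv2.imwrite('pics/mask_%s.png'%n,np.hstack([m[140:290,200:400].astype(np.uint8)*255,cv2.cvtColor(s['image'],cv2.COLOR_RGB2GRAY)[140:290,200:400]]))
        ys,xs=np.nonzero(m); print(n,xs.min(),xs.max(),ys.min(),ys.max())
    # circle model projection guess
E
```

```text
[0.53682635 0.27095951 0.02381309]
top 228 277 159 208
scene 295 347 206 256
```

View pics/mask_top.png

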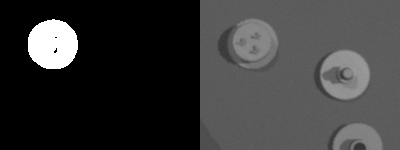

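View pics/mask_scene.png

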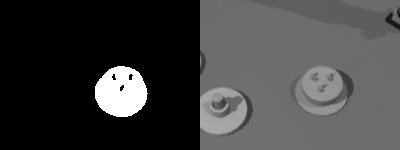

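```bash
cat >> h.py <<'E'
from scipy.optimize import minimize
def circ(x,y,z,r,n=60):
    a=np.linspace(0,2*np.pi,n,endpoint=False); return np.stack([x+r*np.cos(a),y+r*np.sin(a),np.full(n,z)],1)
def sil(s,circs,f=4,roi=None):
    m=np.zeros((420*f,560*f),np.uint8)
    h=cv2.convexHull(((proj(s,np.vstack(circs))+.5)*f).astype(np.float32)); cv2.fillConvexPoly(m,h.astype(np.int32),255)
    return cv2.resize(m,(560,420),interpolation=cv2.INTER_AREA)/255.
def fitsil(obs,model,x0,step=0.004):
    def f(x): return sum(np.abs(sil(s,model(x))-m).sum() for s,m in obs)
    S=np.array([x0]+[np.array(x0)+step*np.eye(len(x0))[i] for i in range(len(x0))])
    r=minimize(f,x0,method='Nelder-Mead',options=dict(initial_simplex=S,xatol=1e-4,fatol=.05)); return r.x,r.fun
def fill(m):
    m=m.astype(np.uint8); c,_=cv2.findContours(m,cv2.RETR_EXTERNAL,cv2.CHAIN_APPROX_NONE); o=np.zeros_like(m); cv2.drawContours(o,[max(c,key=cv2.contourArea)],-1,1,-1); return o.astype(float)
pedm=lambda x:[circ(x[0],x[1],0,.062),circ(x[0],x[1],.008,.062),circ(x[0],x[1],.05,.045),circ(x[0],x[1],.047,.048)]
lidm=lambda x:[circ(x[0],x[1],x[2] if len(x)>2 else 0.004,.0605),circ(x[0],x[1],(x[2] if len(x)>2 else 0.004)+.014,.0605)]
E
python3 - <<'E'
from h import *
O=[];L=[]
for n in ['top','scene']:
    s=cams.snapshot(n); m=fill(finder.regions_of('pedestal',s)[0]['region']); print(n,fitsil([(s,m)],pedm,[.57,-.03])); O.append((s,m))
    for r in finder.regions_of('outer_lid',s)[:4]:
        if np.hypot(*(atz(s,r['at'],.03)[:2]-[.5,-.25]))<.05:
            m=fill(r['region']); print('lid',n,m.sum(),fitsil([(s,m)],lidm,[.5,-.25])); 
            L.append((s,m))
print('both',fitsil(O,pedm,[.57,-.03])); print('lid',fitsil(L,lidm,[.5,-.25]),fitsil(L,lidm,[.5,-.25,.004]))
E
```

```text
top (array([ 0.57305185, -0.02886456]), np.float64(74.73333333333333))
lid top 1844.0 (array([ 0.49241225, -0.25132309]), np.float64(136.2313725490196))
scene (array([ 0.57409921, -0.02888702]), np.float64(53.549019607843135))
lid scene 2020.0 (array([ 0.4927431, -0.2525753]), np.float64(82.67058823529412))
both (array([ 0.57351904, -0.02884553]), np.float64(130.85098039215688))
lid (array([ 0.49298585, -0.2522968 ]), np.float64(228.0627450980392)) (array([ 4.91242808e-01, -2.51869697e-01,  2.56764671e-05]), np.float64(205.5450980392157))
```

```bash
python3 - <<'E'
from h import *
n=np.array([-np.sin(np.radians(14.2)),np.cos(np.radians(14.2))]); c=np.array([.5735,-.0289])
plan([*(c+.078*n),.0238+.0512])
plan([*(c-.085*n),.0238+.0512])
E
```

```text
tcp [0.5368 0.271  0.0238] tilt deg 0.14 jaw deg 104.15
shift [-0.0515  0.0377 -0.2217] turn 0 alt 0.0 joint7 1.184
tcp [0.5368 0.271  0.0238] tilt deg 0.14 jaw deg 104.15
shift [-0.0517  0.0375 -0.3847] turn 0 alt 0.0 joint7 1.184
```

Call:
apply_moves(commands=[[[0,-0.04,0,0,0],[0,-0.08,0.005,-0.03,0],[0,-0.085,0.015,-0.08,0],[0,-0.085,0.025,-0.13,0],[0,-0.085,0.038,-0.18,0],[0,-0.085,0.038,-0.215,0],[0,-0.085,0.038,-0.222,0],[0,-0.07,0.038,-0.222,0],[0,-0.07,0.038,-0.222,0]]])

```text
clock: 6.18
tcp_pos: [0.5525, 0.0481, 0.0919]
eef_rot: [0.434, -0.557, 0.434, 0.559]
ft_force: [0.6, 0.0, -1.1]
opening: 0.0167
```

```bash
python3 - <<'E'
from h import *
s=cams.snapshot('wrist'); save(s,'w3'); 
t=cams.snapshot('scene');cv2.imwrite('pics/s3.png',cv2.resize(cv2.cvtColor(t['image'],cv2.COLOR_RGB2BGR)[150:270,250:410],(800,600),interpolation=cv2.INTER_CUBIC))
n=np.array([-np.sin(np.radians(14.2)),np.cos(np.radians(14.2))]); c=np.array([.5735,-.0289])
plan([*(c+.078*n),.0238+.0512])
plan([*(c-.085*n),.0238+.0512])
E
```

```text
tcp [0.5534 0.0481 0.0929] tilt deg 0.14 jaw deg 104.3
shift [ 0.0179 -0.0005 -0.0016] turn 0 alt 0.0 joint7 1.526
tcp [0.5534 0.0481 0.0929] tilt deg 0.14 jaw deg 104.3
shift [ 0.0175 -0.0003 -0.1646] turn 0 alt 0.0 joint7 1.526
```

View pics/w3.png

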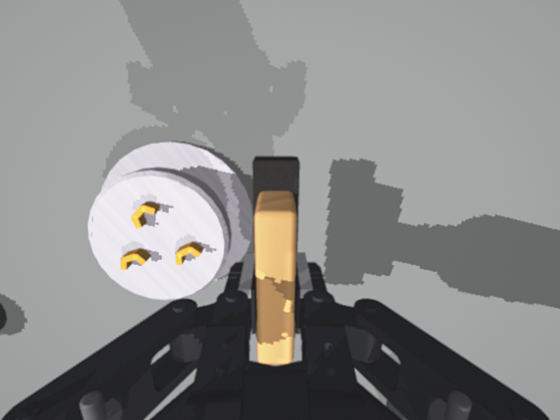

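View pics/s3.png

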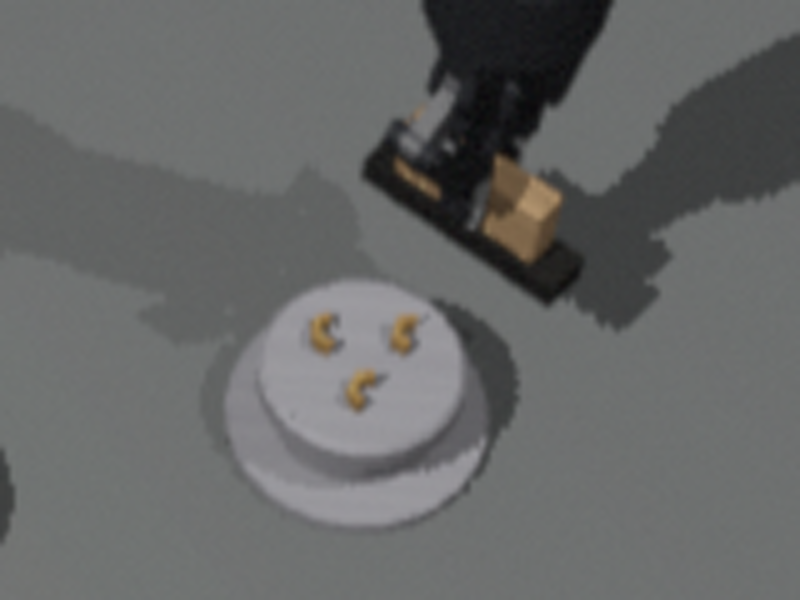

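Call:
apply_moves(commands=[[[0,0.01,0,0,0],[0,0.016,0,0,0],[0,0.016,0,0,0],[0,0.016,0,0,0]]])

```text
clock: 6.78
tcp_pos: [0.5536, 0.0481, 0.0769]
eef_rot: [0.435, -0.558, 0.433, 0.559]
ft_force: [0.1, -0.3, -1.5]
opening: 0.017
```

```bash
python3 - <<'E'
from h import *
for i in range(4):
    s=cams.snapshot('scene'); st=env.read_state(); print(st['tcp_pos'].round(4),st['ft_force'].round(2))
cv2.imwrite('pics/s4.png',cv2.resize(cv2.cvtColor(s['image'],cv2.COLOR_RGB2BGR)[150:270,250:410],(800,600),interpolation=cv2.INTER_CUBIC))
E
```

```text
[0.5536 0.0481 0.0771] [ 0.66  0.08 -2.32]
[0.5537 0.0481 0.0771] [ 0.23 -0.49 -2.05]
[0.5537 0.0481 0.0772] [ 0.38 -0.14 -1.62]
[0.5536 0.0481 0.0771] [-0.56 -0.72 -1.73]
```

View pics/s4.png

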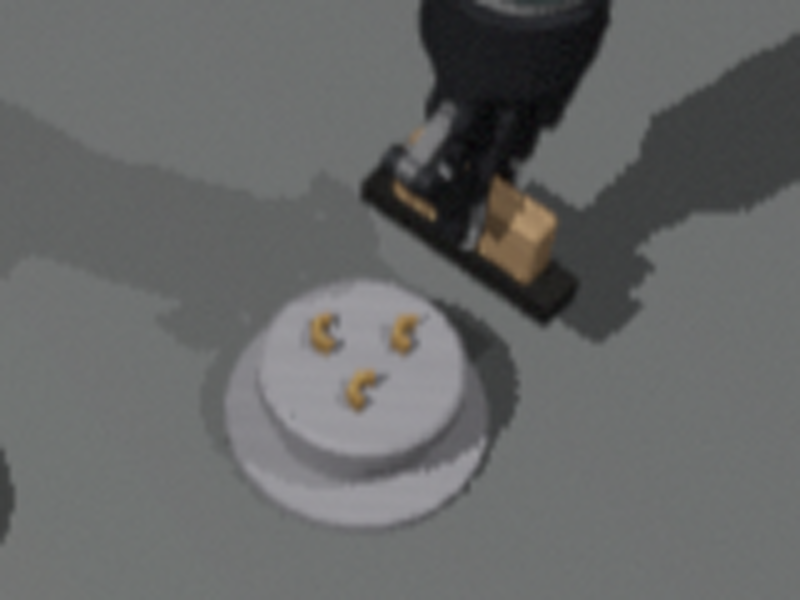

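Call:
apply_moves(commands=[[[0,0.002,0,0,0],[0,0.002,0,-0.013,0],[0,0.002,0,-0.026,0],[0,0.002,0,-0.039,0],[0,0.002,0,-0.052,0],[0,0.002,0,-0.065,0],[0,0.002,0,-0.078,0],[0,0.002,0,-0.091,0],[0,0.002,0,-0.104,0]]])

```text
clock: 8.1
tcp_pos: [0.5796, -0.0535, 0.0749]
eef_rot: [0.435, -0.558, 0.433, 0.559]
ft_force: [-1.2, -0.4, -1.9]
opening: 0.0168
```

```bash
python3 - <<'E'
from h import *
s=cams.snapshot('scene'); st=env.read_state(); print(st['tcp_pos'].round(4),st['ft_force'].round(2))
cv2.imwrite('pics/s5.png',cv2.resize(cv2.cvtColor(s['image'],cv2.COLOR_RGB2BGR)[150:270,250:410],(800,600),interpolation=cv2.INTER_CUBIC))
n=np.array([-np.sin(np.radians(14.2)),np.cos(np.radians(14.2))]); c=np.array([.5735,-.0289])
plan([*(c-.085*n),.0238+.0512])
E
```

```text
[ 0.58   -0.0562  0.0749] [ 0.68 -2.37 -2.5 ]
tcp [ 0.58   -0.0562  0.0749] tilt deg 0.11 jaw deg 104.15
shift [-0.0001 -0.0004 -0.0569] turn 0 alt 0.0 joint7 1.684
```

View pics/s5.png

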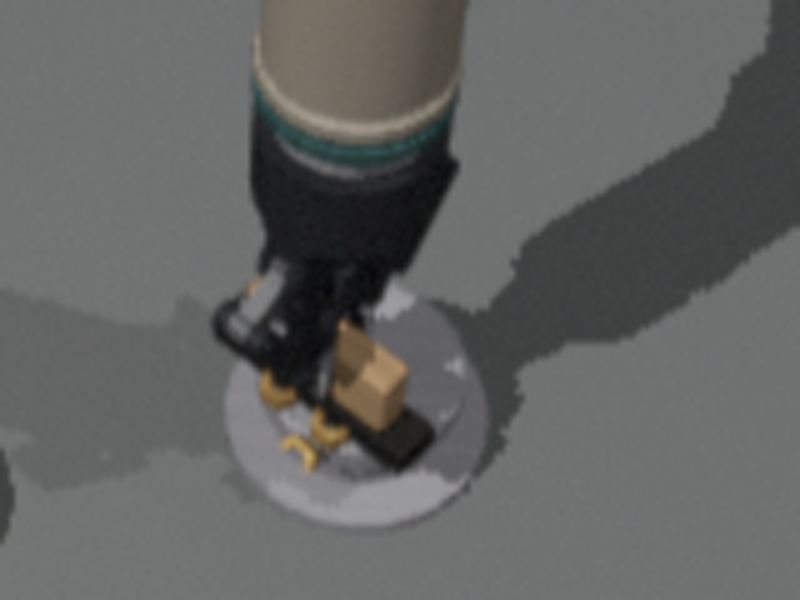

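Three chips are ahead of the foot and being pushed along, so I'll carry on.

Call:
apply_moves(commands=[[[0,0,0,-0.012,0],[0,0,0,-0.024,0],[0,0,0,-0.036,0],[0,0,0,-0.048,0],[0,0,0,-0.06,0],[0,0,0,-0.06,0]]])

```text
clock: 8.9
tcp_pos: [0.5948, -0.116, 0.0749]
eef_rot: [-0.436, 0.558, -0.435, -0.557]
ft_force: [0.2, -0.0, -1.8]
opening: 0.0172
```

```bash
python3 - <<'E'
from h import *
s=cams.snapshot('scene'); st=env.read_state(); print(st['tcp_pos'].round(4),st['ft_force'].round(2))
cv2.imwrite('pics/s6.png',cv2.resize(cv2.cvtColor(s['image'],cv2.COLOR_RGB2BGR)[180:300,230:390],(800,600),interpolation=cv2.INTER_CUBIC))
E
```

```text
[ 0.5946 -0.1148  0.0748] [ 1.08  0.54 -1.01]
```

View pics/s6.png

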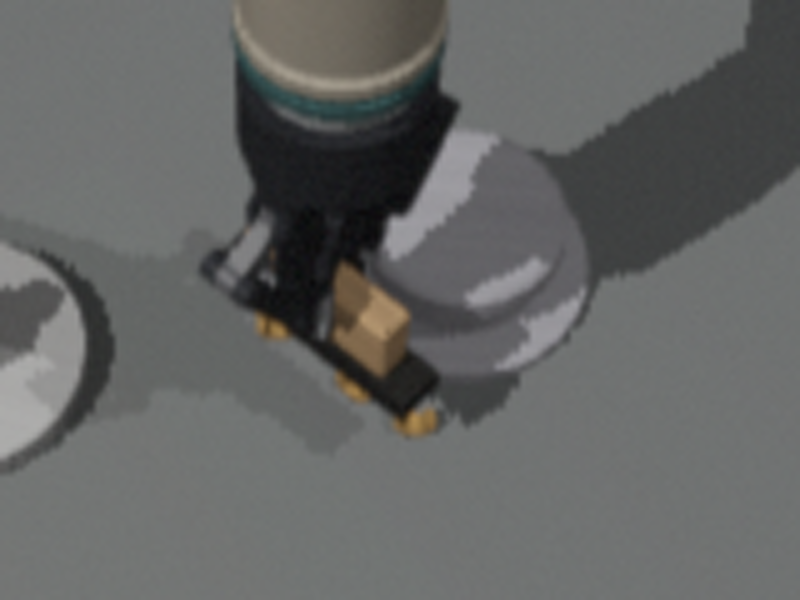

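Call:
apply_moves(commands=[[[0,-0.04,0,0,0],[0,-0.08,0,0,0],[0,-0.08,0,0.05,0],[0,-0.08,-0.01,0.11,0],[0,-0.08,-0.02,0.17,0],[0,-0.08,-0.03,0.23,0],[0,-0.08,-0.03,0.29,0],[0,-0.08,-0.03,0.35,0],[0,-0.08,-0.03,0.35,0],[0,-0.08,-0.03,0.35,0]]])

```text
clock: 10.2
tcp_pos: [0.5377, 0.2323, 0.1548]
eef_rot: [-0.435, 0.558, -0.434, -0.558]
ft_force: [0.0, -0.8, -1.9]
opening: 0.0173
```

```bash
python3 - <<'E'
from h import *
s=cams.snapshot('scene'); t=cams.snapshot('top'); st=env.read_state(); print(st['tcp_pos'].round(4),st['ft_force'].round(2))
a=cv2.resize(cv2.cvtColor(s['image'],cv2.COLOR_RGB2BGR)[170:320,220:420],(400,300),interpolation=cv2.INTER_CUBIC)
b=cv2.resize(cv2.cvtColor(t['image'],cv2.COLOR_RGB2BGR)[100:250,180:380],(400,300),interpolation=cv2.INTER_CUBIC)
cv2.imwrite('pics/s7.png',np.hstack([a,b]))
plan([.545,.235,.026])
E
```

```text
[0.5386 0.2304 0.1549] [-0.48 -0.65 -1.72]
tcp [0.5386 0.2304 0.1549] tilt deg 0.09 jaw deg 104.0
shift [ 0.1289 -0.0072  0.0031] turn 0 alt 0.0 joint7 1.225
```

View pics/s7.png

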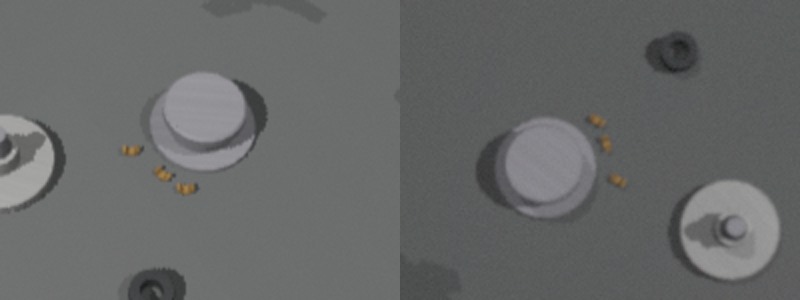

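The face is clear, with all three chips on the table at scene crop (130,150), (163,174) and (186,188). Next I set the scraper down.

Call:
apply_moves(commands=[[[0,0.05,0,0,0],[0,0.1,0,0,0],[0,0.12,0,0,0],[0,0.126,0,0,0],[0,0.13,0,0,0],[0,0.131,0,0,0],[0,0.131,0,0,0]]])

```text
clock: 11.18
tcp_pos: [0.5394, 0.2305, 0.0247]
eef_rot: [-0.436, 0.558, -0.435, -0.556]
ft_force: [0.6, -0.5, -1.0]
opening: 0.0172
```

```bash
python3 - <<'E'
from h import *
st=env.read_state(); print(st['tcp_pos'].round(4),st['ft_force'].round(2))
E
```

```text
[0.5394 0.2305 0.0247] [ 0.56 -0.5  -0.97]
```

Call:
apply_moves(commands=[[[0,0.0008,0,0,0],[60,0.0008,0,0,0],[60,0.0008,0,0,0],[60,0.0008,0,0,0],[60,0.0008,0,0,0],[60,-0.05,0,0,0],[60,-0.11,0,0,0],[60,-0.17,0,0,0],[60,-0.23,0,0,0]]])

```text
clock: 12.3
tcp_pos: [0.5384, 0.2303, 0.2568]
eef_rot: [-0.436, 0.558, -0.435, -0.556]
ft_force: [1.2, 0.5, -0.3]
opening: 0.0508
```

```bash
python3 - <<'E'
from h import *
s=cams.snapshot('wrist');save(s,'w8')
plan([.4925,-.252,.25],np.radians(90))
plan([.4925,-.252,.25],np.radians(60))
E
```

```text
tcp [0.5425 0.2325 0.2652] tilt deg 0.97 jaw deg 103.98
shift [ 0.0114  0.1657 -0.4581] turn 0.244 alt -2.8976 joint7 1.253
tcp [0.5425 0.2325 0.2652] tilt deg 0.97 jaw deg 103.98
shift [ 0.0114  0.1657 -0.4581] turn 0.7676 alt -2.374 joint7 1.253
```

View pics/w8.png

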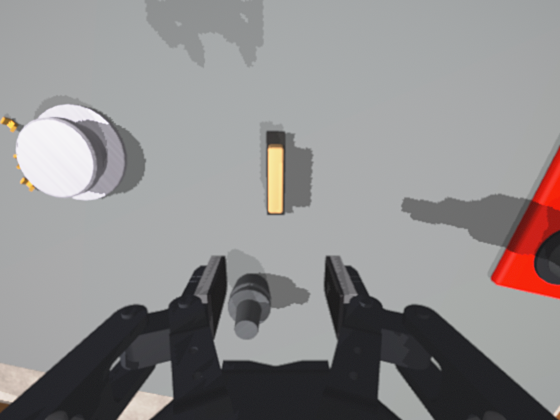

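Call:
apply_moves(commands=[[[60,0,0.02,-0.055,0.03],[60,0,0.04,-0.11,0.06],[60,0,0.06,-0.167,0.09],[60,0,0.08,-0.223,0.12],[60,0,0.1,-0.28,0.15],[60,0,0.12,-0.335,0.18],[60,0,0.145,-0.4,0.21],[60,0.02,0.166,-0.458,0.244],[60,0.02,0.166,-0.458,0.244],[60,0.02,0.166,-0.458,0.244],[60,0.02,0.166,-0.458,0.244]]])

```text
clock: 13.72
tcp_pos: [0.4931, -0.2499, 0.2416]
eef_rot: [0.505, -0.503, 0.493, 0.498]
ft_force: [0.1, 0.7, 0.4]
opening: 0.0515
```

```bash
python3 - <<'E'
from h import *
s=cams.snapshot('wrist');save(s,'w9')
for r in finder.regions_of('outer_lid',s)[:4]:
    print(r['score'],r['at'],r['region'].sum(),atz(s,r['at'],.018))
    if np.hypot(*(atz(s,r['at'],.018)[:2]-[.4925,-.252]))<.05:
        print(fitsil([(s,fill(r['region']))],lidm,[.4925,-.252]))
plan([.4925,-.252,.049],np.radians(90))
E
```

```text
0.78 [251.1, 30.8] 6151 [ 0.33522537 -0.27569561  0.018     ]
0.66 [106.1, 214.0] 6412 [ 0.54543376 -0.46899952  0.018     ]
0.64 [273.5, 167.6] 6742 [ 0.48428421 -0.25128224  0.018     ]
(array([ 0.493859  , -0.25212177]), np.float64(127.89019607843137))
tcp [ 0.4931 -0.25    0.2418] tilt deg 1.02 jaw deg 90.18
shift [ 0.1927  0.0038 -0.0032] turn 0.0031 alt -3.1385 joint7 1.967
```

View pics/w9.png

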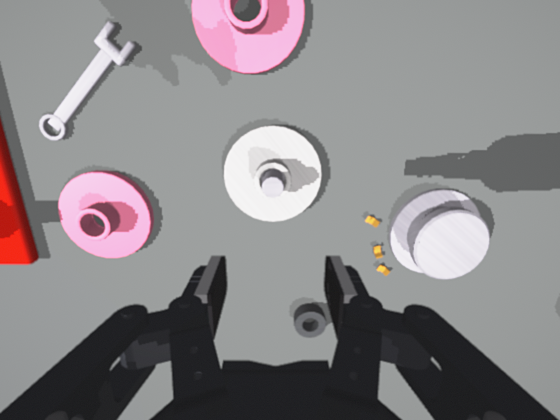

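```bash
python3 - <<'E'
from h import *
p,R=tool(); print('toolx',R[:,0].round(4))
s=cams.snapshot('wrist');t=cams.snapshot('top');sc=cams.snapshot('scene')
for n,im,(x,y) in [('w',s,(273,186)),('t',t,(345,213)),('s',sc,(218,240))]:
    c=cv2.resize(cv2.cvtColor(im['image'],cv2.COLOR_RGB2BGR)[y-20:y+20,x-20:x+20],(260,260),interpolation=cv2.INTER_CUBIC); 
    globals()['c'+n]=c
    print(n,proj(im,[[.4935,-.2521,.074],[.4935,-.2521,.046]]).round(1),[x-20,y-20])
cv2.imwrite('pics/c9.png',np.hstack([cw,ct,cs]))
E
```

```text
toolx [ 0.0165  0.0067 -0.9998]
w [[273.  186.4]
 [273.1 180.2]] [253, 166]
t [[347.7 212.6]
 [346.1 213.3]] [325, 193]
s [[217.5 237. ]
 [219.1 243.5]] [198, 220]
```

View pics/c9.png

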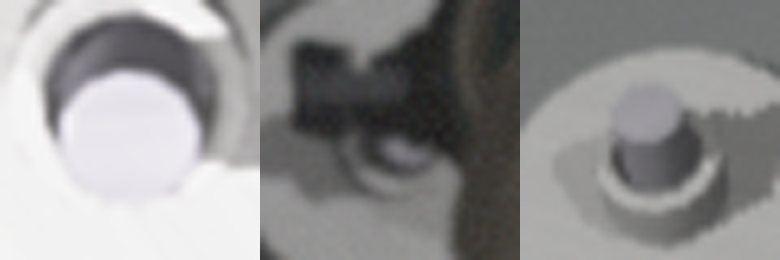

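Call:
apply_moves(commands=[[[60,0.055,0.003,-0.003,0],[60,0.11,0.003,-0.003,0]]])

```text
clock: 14.22
tcp_pos: [0.4924, -0.2534, 0.1315]
eef_rot: [0.505, -0.504, 0.493, 0.497]
ft_force: [-0.5, 0.1, -0.5]
opening: 0.051
```

```bash
python3 - <<'E'
from h import *
p,R=tool(); print('toolx',R[:,0].round(4))
plan([.4937,-.252,.049],np.radians(90))
E
```

```text
toolx [ 0.0192  0.0047 -0.9998]
tcp [ 0.4924 -0.2534  0.1315] tilt deg 1.13 jaw deg 90.13
shift [0.0825 0.0003 0.0011] turn 0.0023 alt -3.1393 joint7 1.958
```

Call:
apply_moves(commands=[[[60,0.04,0,0.001,0],[60,0.07,0,0.001,0],[60,0.0825,0,0.001,0],[60,0.0825,0,0.001,0],[0,0.0825,0,0.001,0],[0,0.0825,0,0.001,0],[0,0.0825,0,0.001,0],[0,0.0825,0,0.001,0],[0,0.0825,0,0.001,0]]], grip_force=80)

```text
clock: 15.35
tcp_pos: [0.495, -0.2522, 0.0507]
eef_rot: [0.506, -0.505, 0.493, 0.496]
ft_force: [-1.3, 0.4, 6.0]
opening: 0.0217
```

```bash
python3 - <<'E'
from h import *
s=cams.snapshot('wrist');save(s,'w10');st=env.read_state(); print(st['opening'],st['ft_force'])
p,R=tool(); print('toolx',R[:,0].round(4))
plan([.5735,-.0289,.15])
E
```

```text
0.021699406312991953 [-0.97920251  0.76924316  6.07006715]
toolx [ 0.0216  0.0039 -0.9998]
tcp [ 0.4949 -0.2523  0.0507] tilt deg 1.26 jaw deg 90.13
shift [-0.0967 -0.0812  0.2236] turn 0 alt 0.0 joint7 1.945
```

View pics/w10.png

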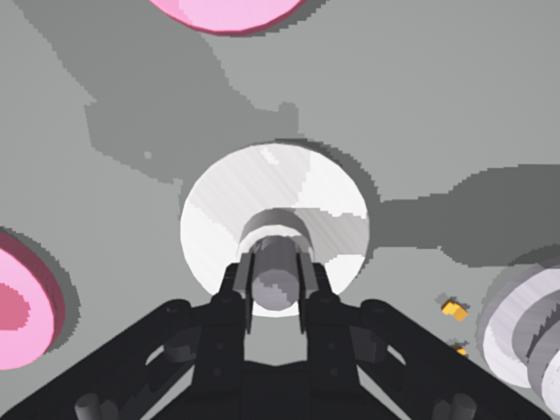

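Call:
apply_moves(commands=[[[0,-0.01,0,0,0],[0,-0.02,0,0,0],[0,-0.04,0,0,0],[0,-0.06,0,0,0],[0,-0.08,0,0,0],[0,-0.09,0,0,0],[0,-0.09,0,0,0],[0,-0.09,0,0,0]]])

```text
clock: 16.4
tcp_pos: [0.4925, -0.2523, 0.1401]
eef_rot: [0.506, -0.504, 0.493, 0.497]
ft_force: [0.1, -0.1, -3.8]
opening: 0.0213
```

```bash
python3 - <<'E'
from h import *
s=cams.snapshot('scene');st=env.read_state(); print(st['opening'],st['ft_force'])
cv2.imwrite('pics/s11.png',cv2.resize(cv2.cvtColor(s['image'],cv2.COLOR_RGB2BGR)[150:300,150:350],(800,600),interpolation=cv2.INTER_CUBIC))
p,R=tool(); print('toolx',R[:,0].round(4))
plan([.5735+.001,-.0289,.14])
E
```

```text
0.021420152992482202 [ 0.36548101 -0.13000051 -3.66951689]
toolx [ 0.0201  0.0046 -0.9998]
tcp [ 0.4924 -0.2523  0.1399] tilt deg 1.18 jaw deg 90.13
shift [ 0.0026 -0.0826  0.2232] turn 0 alt 0.0 joint7 1.957
```

View pics/s11.png

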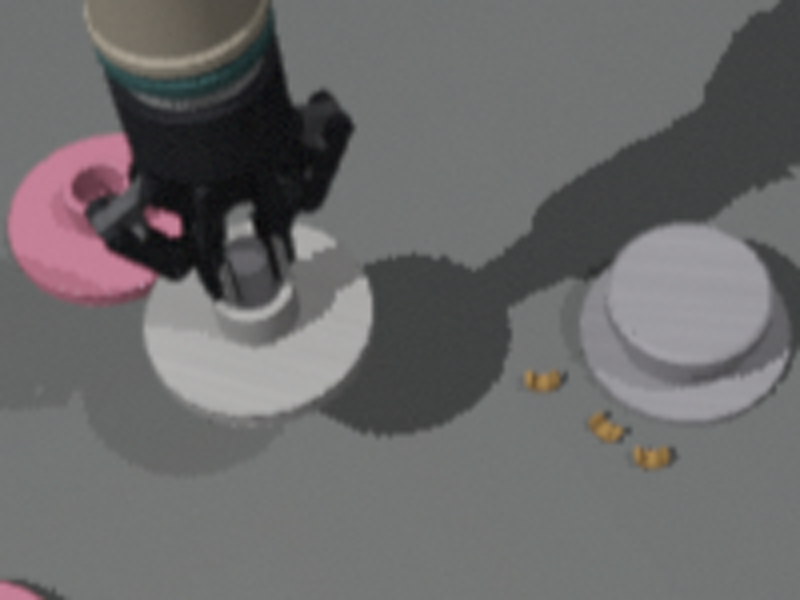

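Call:
apply_moves(commands=[[[0,0,-0.01,0.03,0],[0,0,-0.02,0.065,0],[0,0,-0.035,0.1,0],[0,0,-0.05,0.135,0],[0,0,-0.062,0.17,0],[0,0,-0.073,0.2,0],[0,0.002,-0.081,0.219,0],[0,0.002,-0.083,0.223,0],[0,0.002,-0.083,0.223,0],[0,0.002,-0.083,0.223,0],[0,0.002,-0.083,0.223,0]]])

```text
clock: 17.82
tcp_pos: [0.5746, -0.0304, 0.1406]
eef_rot: [0.506, -0.504, 0.494, 0.496]
ft_force: [-0.5, 0.5, -4.7]
opening: 0.0212
```

```bash
python3 - <<'E'
from h import *
st=env.read_state(); print(st['opening'],st['ft_force'])
p,R=tool(); print('toolx',R[:,0].round(4))
V=[]
for n in ['scene','top','wrist']:
    s=cams.snapshot(n)
    save(s,n+'12')
    for r in finder.regions_of('outer_lid',s)[:4]: 
        print(n,round(r['score'],2),np.round(r['at']),r['region'].sum(),atz(s,r['at'],.11).round(3))
plan([.5735+.001,-.0289,.14])
E
```

```text
0.02118524268357389 [-0.45094627  0.47756176 -4.66075304]
toolx [ 0.0199  0.004  -0.9998]
scene 0.94 [320. 215.] 1750 [ 0.587 -0.049  0.11 ]
scene 0.63 [176. 205.] 1672 [ 0.394 -0.296  0.11 ]
scene 0.56 [144. 326.] 2584 [ 0.608 -0.461  0.11 ]
top 0.74 [354. 286.] 1879 [ 0.328 -0.258  0.11 ]
top 0.66 [433. 188.] 1779 [ 0.543 -0.443  0.11 ]
top 0.64 [272. 187.] 342 [ 0.553 -0.078  0.11 ]
wrist 0.92 [268. 212.] 19611 [ 0.555 -0.034  0.11 ]
tcp [ 0.5749 -0.0293  0.1406] tilt deg 1.18 jaw deg 90.12
shift [0.0006 0.0004 0.0004] turn 0 alt 0.0 joint7 1.561
```

View pics/scene12.png

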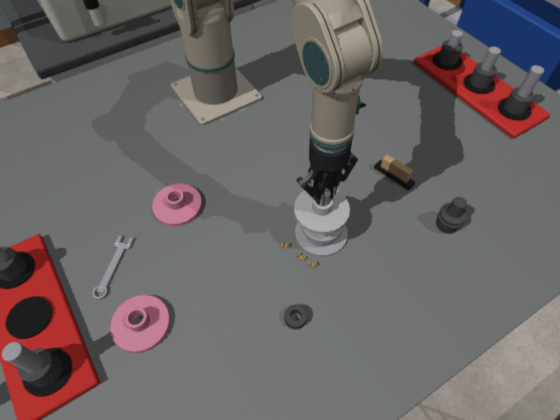

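View pics/wrist12.png

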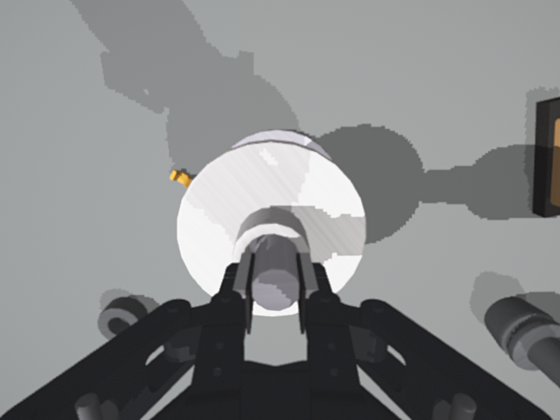

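```bash
python3 - <<'E'
from h import *
s=cams.snapshot('scene')
r=finder.regions_of('outer_lid',s)[0]['region']
w=cams.snapshot('wrist'); rw=finder.regions_of('outer_lid',w)[0]['region']
# contour points fit: visible outer contour away from gripper
def edge(m,keep):
    c=max(cv2.findContours(m.astype(np.uint8),cv2.RETR_EXTERNAL,cv2.CHAIN_APPROX_NONE)[0],key=cv2.contourArea)[:,0]
    return np.array([p for p in c if keep(p)],float)
from scipy.optimize import least_squares
def fit(obs,x0,free_z=True):
    def f(x):
        out=[]
        for v,e in obs:
            h=cv2.convexHull(proj(v,np.vstack([circ(x[0],x[1],x[2],.0605,180),circ(x[0],x[1],x[2]+.014,.0605,180)])).astype(np.float32))
            out+= [cv2.pointPolygonTest(h,(float(a),float(b)),True)/(np.array(v['intrinsics'])[0,0]/ (np.array(v['R'])@np.array([x[0],x[1],x[2]])+v['t'])[2])*1000 for a,b in e]
        return out
    q=least_squares(f,x0,loss='soft_l1',diff_step=1e-4); return q.x.round(4),np.sqrt(np.mean(q.fun**2)).round(2)
es=edge(r,lambda p:p[1]>205); ew=edge(rw,lambda p:p[1]<240)
print(len(es),len(ew))
print('scene',fit([(s,es)],[.574,-.029,.094])); print('wrist',fit([(w,ew)],[.574,-.029,.094])); print('both',fit([(s,es),(w,ew)],[.574,-.029,.094]))
d=w['image'].copy()
for q in proj(w,circ(.5735,-.0288,.108,.0605)): cv2.circle(d,(int(q[0]),int(q[1])),1,(255,0,0),-1)
cv2.imwrite('pics/w13.png',cv2.cvtColor(d,cv2.COLOR_RGB2BGR))
E
```

```text
92 320
scene (array([ 0.5544, -0.0164,  0.0601]), np.float64(14.91))
wrist (array([ 0.574 , -0.0323,  0.0892]), np.float64(18.26))
both (array([ 0.5737, -0.0322,  0.0919]), np.float64(17.78))
```

View pics/w13.png

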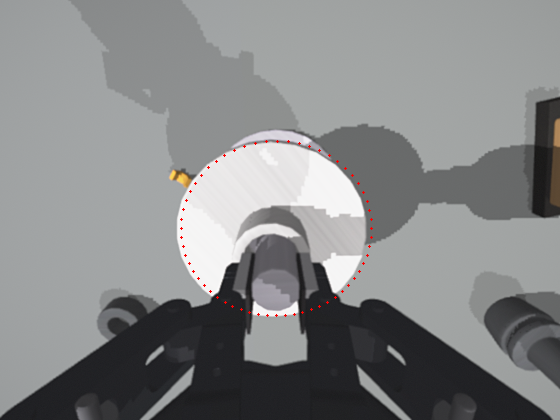

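```bash
python3 - <<'E'
from h import *
w=cams.snapshot('wrist'); s=cams.snapshot('scene')
out=[]
for v,(x0,y0,x1,y1),sz in [(w,(165,120,385,330),(400,382)),(s,(275,170,365,256),(400,382))]:
    f=sz[0]/(x1-x0)
    d=cv2.resize(cv2.cvtColor(v['image'],cv2.COLOR_RGB2BGR)[y0:y1,x0:x1],sz,interpolation=cv2.INTER_CUBIC)
    for z,r,c in [(.108,.0605,(0,0,255)),(.102,.0605,(0,255,0)),(.164,.012,(255,0,0))]:
        for q in proj(v,circ(.5735,-.0292,z,r)): cv2.circle(d,(int((q[0]-x0+.5)*f),int((q[1]-y0+.5)*f)),1,c,-1)
    out.append(d)
cv2.imwrite('pics/w14.png',np.hstack(out))
E
```

```text
(no output)
```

View pics/w14.png

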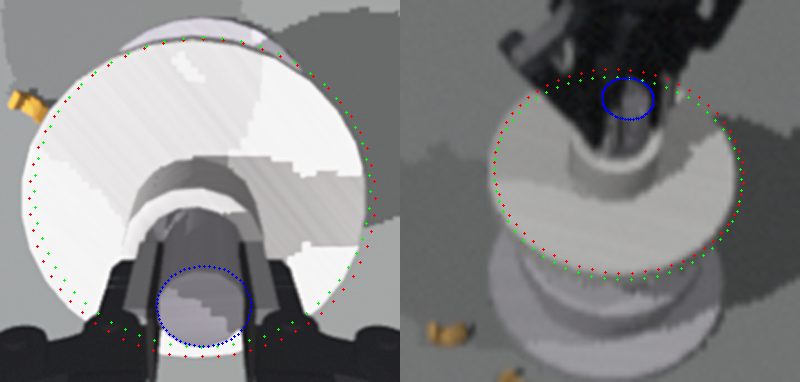

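```bash
python3 - <<'E'
from h import *
plan([.5747,-.0288,.105])
plan([.5747,-.0288,.0905])
E
```

```text
tcp [ 0.5749 -0.029   0.1406] tilt deg 1.18 jaw deg 90.14
shift [0.0356 0.001  0.0001] turn 0 alt 0.0 joint7 1.561
tcp [ 0.5749 -0.029   0.1406] tilt deg 1.18 jaw deg 90.14
shift [0.0501 0.0013 0.    ] turn 0 alt 0.0 joint7 1.561
```

Call:
apply_moves(commands=[[[0,0.01,0,0,0],[0,0.02,0,0,0],[0,0.03,0.001,0,0],[0,0.036,0.001,0,0],[0,0.039,0.001,0,0],[0,0.041,0.001,0,0],[0,0.043,0.001,0,0],[0,0.045,0.0012,0,0],[0,0.046,0.0012,0,0],[0,0.047,0.0012,0,0],[0,0.047,0.0012,0,0]]])

```text
clock: 19.8
tcp_pos: [0.5748, -0.0289, 0.0936]
eef_rot: [0.506, -0.504, 0.493, 0.497]
ft_force: [0.3, -0.6, -4.2]
opening: 0.0216
```

```bash
python3 - <<'E'
from h import *
st=env.read_state(); print(st['tcp_pos'],st['ft_force'],st['torque'])
w=cams.snapshot('wrist'); s=cams.snapshot('scene')
out=[]
for v,(x0,y0,x1,y1),sz in [(w,(165,120,385,330),(400,382)),(s,(275,170,365,256),(400,382))]:
    d=cv2.resize(cv2.cvtColor(v['image'],cv2.COLOR_RGB2BGR)[y0:y1,x0:x1],sz,interpolation=cv2.INTER_CUBIC)
    out.append(d)
cv2.imwrite('pics/w15.png',np.hstack(out))
plan([.5747,-.0288,.0905])
E
```

```text
[ 0.57476923 -0.02886706  0.0935598 ] [ 0.33020506 -0.55720521 -4.16206692] [-0.0351451  -0.08513609  0.01417649]
tcp [ 0.5748 -0.0288  0.0936] tilt deg 1.19 jaw deg 90.14
shift [0.0031 0.0001 0.    ] turn 0 alt 0.0 joint7 1.558
```

View pics/w15.png

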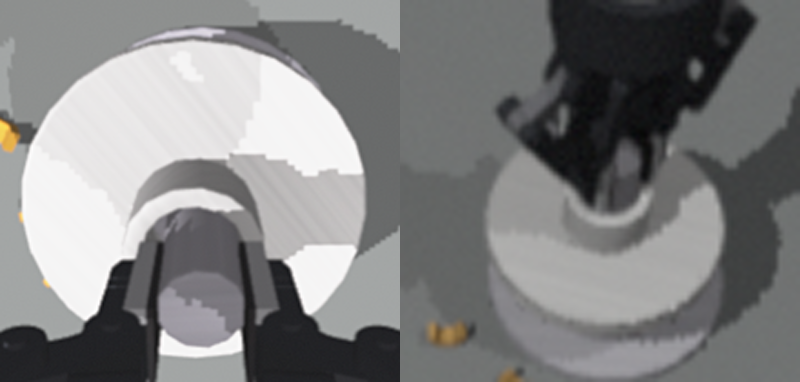

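Call:
apply_moves(commands=[[[0,0.0005,0,0,0],[0,0.001,0,0,0],[0,0.0015,0,0,0],[0,0.002,0,0,0],[0,0.0025,0,0,0],[0,0.003,0,0,0],[0,0.003,0,0,0]]])

```text
clock: 20.78
tcp_pos: [0.5748, -0.0288, 0.0908]
eef_rot: [0.506, -0.504, 0.493, 0.497]
ft_force: [0.3, -0.6, -2.5]
opening: 0.0212
```

Call:
apply_moves(commands=[[[0,0.0004,0,0,0],[0,0.0008,0,0,0],[0,0.0008,0,0,0]]])

```text
clock: 21.15
tcp_pos: [0.5748, -0.0288, 0.0907]
eef_rot: [0.506, -0.505, 0.493, 0.497]
ft_force: [-2.3, 1.0, 6.3]
opening: 0.0215
```

Contact is firm at TCP z 0.0907, as the geometry predicts, so the lid is seated. Now I release and rise.

Call:
apply_moves(commands=[[[20,-0.0005,0,0,0],[40,-0.0005,0,0,0],[60,-0.0005,0,0,0],[60,-0.0005,0,0,0],[60,-0.0005,0,0,0],[60,-0.02,0,0,0],[60,-0.05,0,0,0],[60,-0.08,0,0,0],[60,-0.1,0,0,0],[60,-0.1,0,0,0],[60,-0.1,0,0,0]]])

```text
clock: 22.52
tcp_pos: [0.5722, -0.0293, 0.1899]
eef_rot: [0.505, -0.504, 0.493, 0.497]
ft_force: [-0.2, -0.6, 0.0]
opening: 0.0507
```

```bash
python3 - <<'E'
from h import *
p,R=tool(); print('toolx',R[:,0].round(4))
w=cams.snapshot('wrist'); s=cams.snapshot('scene'); t=cams.snapshot('top')
cx,cy=.5735,-.0289
L=[]
for n,v in [('w',w),('s',s),('t',t)]:
    for r in finder.regions_of('outer_lid',v)[:4]:
        if np.hypot(*(atz(v,r['at'],.058)[:2]-[cx,cy]))<.05:
            m=fill(r['region']); print(n,m.sum(),fitsil([(v,m)],lidm,[cx,cy,.044])); L.append((v,m))
out=[]
for v,(x0,y0,x1,y1),sz in [(w,(165,80,385,290),(400,382)),(s,(275,180,365,266),(400,382))]:
    f=sz[0]/(x1-x0)
    d=cv2.resize(cv2.cvtColor(v['image'],cv2.COLOR_RGB2BGR)[y0:y1,x0:x1],sz,interpolation=cv2.INTER_CUBIC)
    for z,r,c in [(.058,.0605,(0,0,255)),(.086,.022,(0,255,0)),(.114,.012,(255,0,0))]:
        for q in proj(v,circ(cx,cy,z,r)): cv2.circle(d,(int((q[0]-x0+.5)*f),int((q[1]-y0+.5)*f)),1,c,-1)
    out.append(d)
cv2.imwrite('pics/w16.png',np.hstack(out))
E
```

```text
toolx [ 0.0192  0.0046 -0.9998]
w 12175.0 (array([ 0.57336839, -0.03180168,  0.04216975]), np.float64(138.74117647058824))
s 1770.0 (array([ 0.57107598, -0.03170305,  0.04273504]), np.float64(294.9098039215686))
t 362.0 (array([ 0.78686862, -0.02834241, -1.95855389]), np.float64(160.6392156862745))
```

View pics/w16.png

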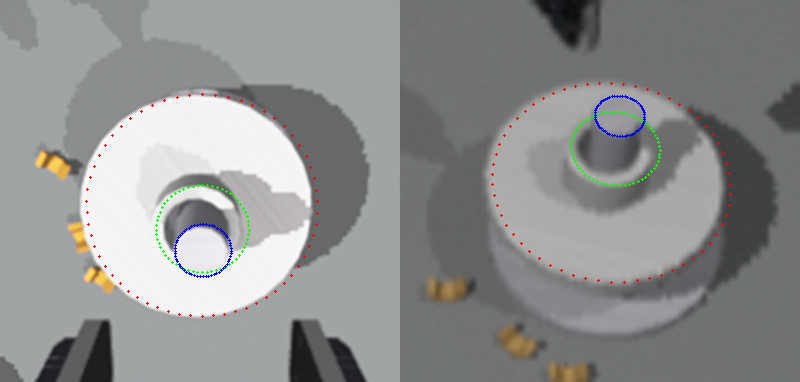

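```bash
python3 - <<'E'
from h import *
plan([.5735,-.0313,.09],np.radians(90))
plan([.5735,-.0313,.058],np.radians(90))
E
```

```text
tcp [ 0.5724 -0.0293  0.19  ] tilt deg 1.14 jaw deg 90.13
shift [ 0.1     0.0008 -0.0025] turn 0.0024 alt -3.1392 joint7 1.564
tcp [ 0.5724 -0.0293  0.19  ] tilt deg 1.14 jaw deg 90.13
shift [ 0.132   0.0015 -0.0026] turn 0.0024 alt -3.1392 joint7 1.564
```

Call:
apply_moves(commands=[[[78,0.02,0.001,-0.0025,0],[78,0.05,0.001,-0.0025,0],[78,0.08,0.001,-0.0025,0],[78,0.1,0.001,-0.0025,0],[78,0.115,0.0015,-0.0025,0],[78,0.125,0.0015,-0.0025,0],[78,0.13,0.0015,-0.0025,0],[78,0.132,0.0015,-0.0025,0],[78,0.132,0.0015,-0.0025,0],[78,0.132,0.0015,-0.0025,0]]], grip_force=50)

```text
clock: 24.08
tcp_pos: [0.5738, -0.0312, 0.0585]
eef_rot: [0.506, -0.504, 0.493, 0.497]
ft_force: [-0.1, 0.9, -0.2]
opening: 0.0667
```

```bash
python3 - <<'E'
from h import *
w=cams.snapshot('wrist'); save(w,'w17'); s=cams.snapshot('scene')
cv2.imwrite('pics/s17.png',cv2.resize(cv2.cvtColor(s['image'],cv2.COLOR_RGB2BGR)[160:270,260:406],(796,600),interpolation=cv2.INTER_CUBIC))
plan([.5735,-.0313,.058])
E
```

```text
tcp [ 0.5737 -0.0312  0.0584] tilt deg 1.17 jaw deg 90.13
shift [ 0.0004  0.0002 -0.0001] turn 0 alt 0.0 joint7 1.56
```

View pics/w17.png

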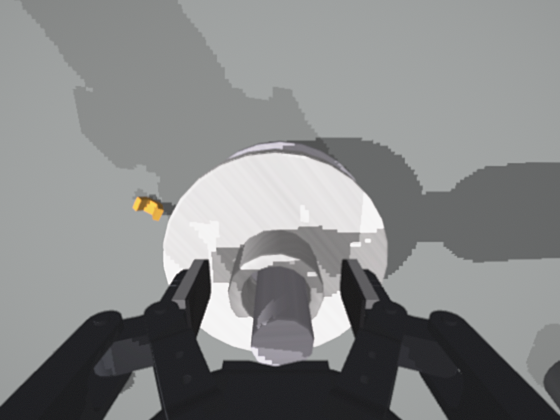

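View pics/s17.png

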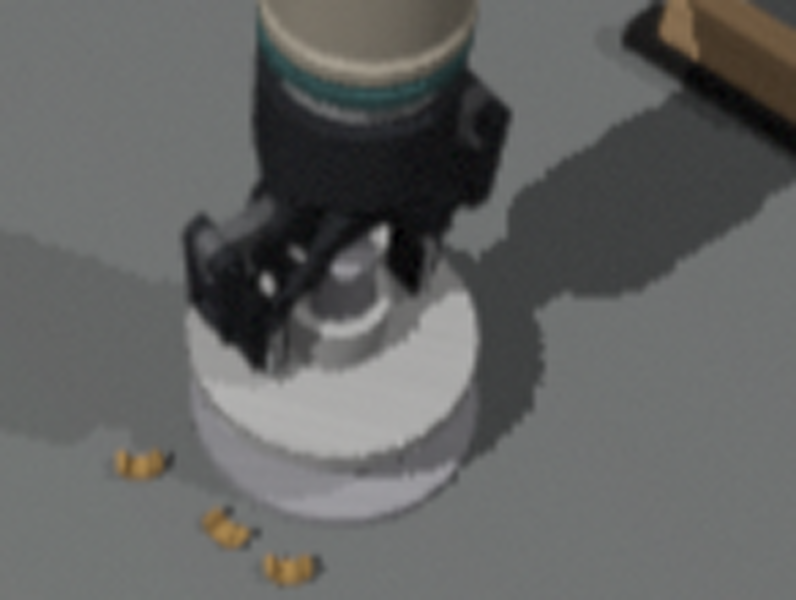

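Call:
apply_moves(commands=[[[60,-0.0005,0,0,0],[50,-0.0005,0,0,0],[40,-0.0005,0,0,0],[30,-0.0005,0,0,0],[20,-0.0005,0,0,0],[0,-0.0005,0,0,0],[0,-0.0005,0,0,0],[0,-0.0005,0,0,0]]], grip_force=50)

```text
clock: 25.18
tcp_pos: [0.5739, -0.0311, 0.0595]
eef_rot: [0.506, -0.505, 0.493, 0.497]
ft_force: [-1.3, 1.0, 5.1]
opening: 0.0421
```

```bash
python3 - <<'E'
from h import *
p,R=tool(); print(R.round(4))
plan([.5735,-.0300,.062])
plan([.5735,-.0292,.07])
plan([.5735,-.0292,.155])
E
```

```text
[[ 0.0205 -0.9998 -0.0027]
 [ 0.0046 -0.0026  1.    ]
 [-0.9998 -0.0205  0.0045]]
tcp [ 0.5739 -0.0311  0.0595] tilt deg 1.2 jaw deg 90.15
shift [-0.0026  0.0004  0.0011] turn 0 alt 0.0 joint7 1.56
tcp [ 0.5739 -0.0311  0.0595] tilt deg 1.2 jaw deg 90.15
shift [-0.0105  0.0002  0.002 ] turn 0 alt 0.0 joint7 1.56
tcp [ 0.5739 -0.0311  0.0595] tilt deg 1.2 jaw deg 90.15
shift [-0.0955 -0.0015  0.0024] turn 0 alt 0.0 joint7 1.56
```

Call:
apply_moves(commands=[[[0,-0.002,0,0,0],[0,-0.004,0,0,0],[0,-0.006,0,0.001,0],[0,-0.008,0,0.002,0],[0,-0.008,0,0.002,0],[0,-0.008,0,0.002,0]]])

```text
clock: 25.92
tcp_pos: [0.5737, -0.0292, 0.0674]
eef_rot: [0.506, -0.505, 0.493, 0.497]
ft_force: [-0.2, -0.6, -2.0]
opening: 0.0419
```

```bash
python3 - <<'E'
from h import *
cx,cy=.5735,-.0289
w=cams.snapshot('wrist'); s=cams.snapshot('scene')
print(env.read_state()['ft_force'])
out=[]
for v,(x0,y0,x1,y1),sz in [(w,(145,130,405,378),(400,382)),(s,(275,180,365,266),(400,382))]:
    d=cv2.resize(cv2.cvtColor(v['image'],cv2.COLOR_RGB2BGR)[y0:y1,x0:x1],sz,interpolation=cv2.INTER_CUBIC); out.append(d)
cv2.imwrite('pics/w18.png',np.hstack(out))
plan([.5739,-.0292,.16])
E
```

```text
[-0.38847693 -0.01116087 -1.2852574 ]
tcp [ 0.5737 -0.0292  0.0674] tilt deg 1.2 jaw deg 90.15
shift [-0.0926 -0.0021  0.0004] turn 0 alt 0.0 joint7 1.558
```

View pics/w18.png

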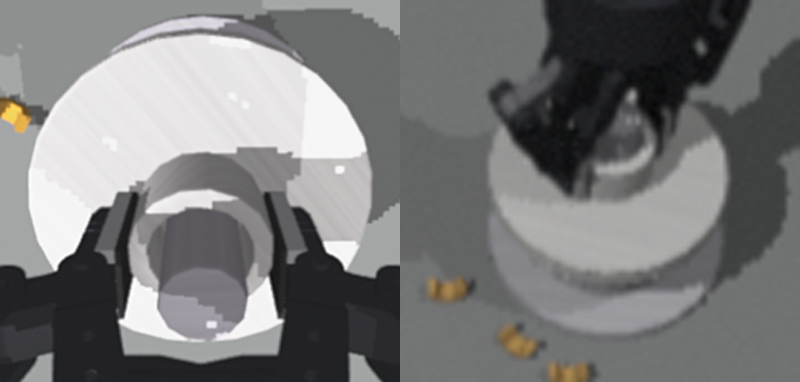

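Call:
apply_moves(commands=[[[0,-0.01,0,0,0],[0,-0.02,-0.0004,0,0],[0,-0.03,-0.0006,0,0],[0,-0.04,-0.0008,0,0],[0,-0.05,-0.001,0,0],[0,-0.06,-0.0012,0,0],[0,-0.07,-0.0014,0,0],[0,-0.08,-0.0016,0,0],[0,-0.09,-0.002,0,0],[0,-0.095,-0.002,0,0],[0,-0.095,-0.002,0,0],[0,-0.095,-0.002,0,0]]])

```text
clock: 27.52
tcp_pos: [0.5734, -0.0296, 0.1621]
eef_rot: [0.505, -0.504, 0.493, 0.497]
ft_force: [0.3, 0.3, -1.2]
opening: 0.042
```

```bash
python3 - <<'E'
from h import *
w=cams.snapshot('wrist'); s=cams.snapshot('scene'); t=cams.snapshot('top')
save(w,'w19'); st=env.read_state(); print(st['ft_force'],st['opening'],st['tcp_pos'])
cx,cy=.5735,-.0289
f=800/120
d=cv2.resize(cv2.cvtColor(s['image'],cv2.COLOR_RGB2BGR)[170:260,260:380],(800,600),interpolation=cv2.INTER_CUBIC)
for z,r,c in [(.054,.0545,(0,0,255)),(.114,.012,(255,0,0)),(.040,.0545,(0,255,0)),(.147,.0605,(0,255,255))]:
    for q in proj(s,circ(cx,cy,z,r)): cv2.circle(d,(int((q[0]-260+.5)*f),int((q[1]-170+.5)*f)),1,c,-1)
cv2.imwrite('pics/s19.png',d)
E
```

```text
[-0.49531281  0.39016167 -1.50965421] 0.042006570870277926 [ 0.57348892 -0.02964554  0.16202203]
```

View pics/w19.png

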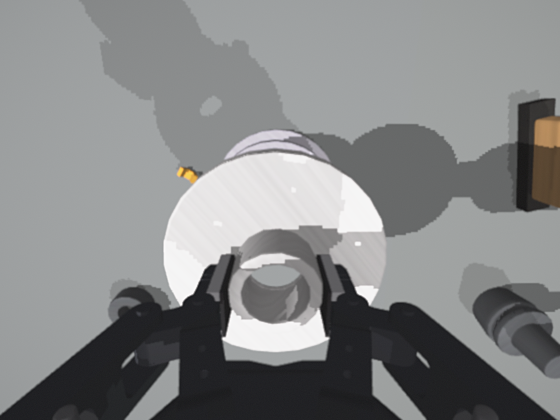

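View pics/s19.png

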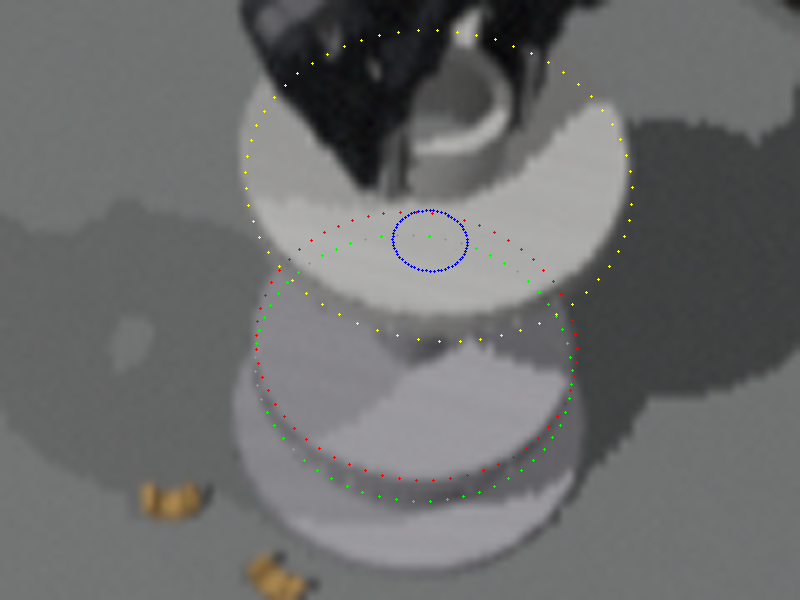

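```bash
python3 - <<'E'
from h import *
s=cams.snapshot('scene'); w=cams.snapshot('wrist')
out=[]
for v,(x0,y0,x1,y1),sz in [(w,(145,130,405,378),(400,382)),(s,(285,165,365,241),(400,382))]:
    f=sz[0]/(x1-x0)
    d=cv2.resize(cv2.cvtColor(v['image'],cv2.COLOR_RGB2BGR)[y0:y1,x0:x1],sz,interpolation=cv2.INTER_CUBIC)
    for z,r,c in [(.161,.0605,(0,0,255)),(.147,.0605,(0,255,255)),(.189,.022,(0,255,0))]:
        for q in proj(v,circ(.5735,-.0295,z,r)): cv2.circle(d,(int((q[0]-x0+.5)*f),int((q[1]-y0+.5)*f)),1,c,-1)
    out.append(d)
cv2.imwrite('pics/w20.png',np.hstack(out)); print(env.read_state()['tcp_pos'],env.read_state()['opening'])
E
```

```text
[ 0.57359825 -0.02961191  0.16213141] 0.04181683323353894
```

View pics/w20.png

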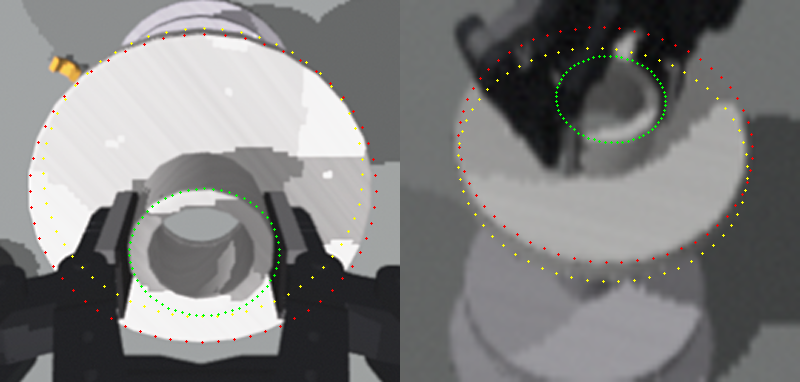

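Both outlines match the held lid closely (within about 2 mm), so it is level at the expected height and nothing is moving. I'm handing in.

```bash
python3 -c "
from station import env
print(env.sign_off())"
```

```text
the job is handed in; nothing more can be done
None
```

I completed every step and handed the job in at about 27.7 s of the 67 s allowed; the sign-off reports no verdict.

**What I did:**
- **Wiping:** I wiped all three chips off the pedestal with the scraper in one sweep. They landed on the table, and I set the scraper down standing on the far side and let go.
- **Lids:** I carried the nested lids by the post and lowered them until the wrist force showed firm contact, then let go. The tool was at z = 0.0907 m, as expected for a seated lid. I then gripped the outer lid's collar and lifted it straight up about 103 mm.

**Last checks:**
- **Inner lid:** its camera outline matches the seated height and stays centred on the pedestal.
- **Outer lid:** it is held level about 107 mm above the inner lid's rim (76 mm needed). It is within about 1 mm of the post axis and the grip is steady at 42 mm.
- **Chips, scraper and other tools:** the last views show the chips and scraper on the table, as far as they are in frame. I made no separate final check of the other tools.

**What disagreed:**
- **Tool tilt:** the tool kept about 1.2° of tilt after one call started mid-motion. The lids stayed level.
- **Outer lid offset:** while nested, the outer lid sat about 2.5 mm off the post axis, within its play. I re-centred it during the first few millimetres of the lift.
- **Outline fits:** the scene camera and wrist camera contour fits of the carried lids failed, so I used drawn outlines instead.
- **Lifted weight:** the wrist sensor read about 1.2 to 2 N, against about 2 N expected for the outer lid, which is within its noise.

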